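# Park the turntable's index pin and turn the amplifier's sockets to the front

### The arm

A 6-joint arm with a two-finger parallel gripper is mounted at the origin on the work surface. World frame = base frame: x ahead of the robot, y to its left, z up, the work surface at z = 0. Lengths are in mm, angles in rad, forces in N, time in s.
With the tool pointing down it reaches from about 350 to 775 mm from the base axis. Payload 7.3 kg.
Tool frame: the origin (TCP) lies at the very end of the fingers, on their centre line; the grasp point (between the pads) lies bot.grip_point_offset behind it (bot.grip_point_offset is the distance from the TCP to the grasp point, in mm); z points along the fingers, y is the line along which they close (so a half turn about z gives the same grasp; the last joint's range is limited). The gripper opens to 92 mm and grips with 3 to 60 N. Pads are 19 mm wide; open, the fingers measure 130 mm over their backs; the gripper's body (75 mm by 190 mm) begins 47 mm behind the grasp point.
Start: joints at [1.196, 0.342, 1.524, -0, 1.275, -0.146], TCP at [119.058, 511.341, 226.741] pointing down, gripper open.
Joint ranges: [-2.53, 2.53], [-0.77, 2.02], [0.04, 2.7], [-1, 4.14], [0.28, 2.66], [-3.11, 3.11]. Speed limits (rad/s): [2.57, 2.57, 3.14, 3.14, 3.14, 3.14].

### API

Orientations are given as [roll, pitch, yaw] about the fixed x, y, z axes, in that order (R = Rz(yaw) Ry(pitch) Rx(roll)).
In Python, from plant import bot gives the robot as it stands. The module is installed in compiled form; this text tells all that it offers.
- The arm moves only by the tool carry_out, never from a script. Its argument "plan" is a list of rows, each an object of numbers: "tx", "ty", "tz": the shift along the world's x, y, z in mm; "rx", "ry", "rz": the turn, a rotation vector about the world's x, y, z in rad. A call has 1 to 12 rows; each row shifts and turns the commanded pose from where the row before left it; what a row does not reach is not made up. A row lasts 1/10 s, in which the tool goes at most 50 mm and 8.59 degrees, less where a joint would pass 70% of its speed; a pose out of reach is approached as far as the arm can. A call with a gripper value outside its range is refused whole. "gripper" is the closure, from 0 (fully open) to 1 (shut), set as the call begins (left out, the last holds). The fingers move at their own pace and stop on an object; the grip force is fixed at half the most. Time passes only in rows, so rows that do not move let the fingers close. It gives the time, the measured TCP pose, the force, the opening and the grip force at its end, in the units of the state.
- bot.get_obs(): the state, without advancing time (a new reading comes with each control period).
- bot.capture(name): name is "scene" or "top"; returns the picture (480x640x3 uint8, red, green, blue); there is no depth.
- bot.camera_model(name): a dict with "camera_matrix" (3x3 intrinsics, pixels), "R" (3x3) and "t" (3): a world point X has camera coordinates R X + t. Camera axes: x right, y down, z forward; pixel columns grow to the right and rows downward; lengths in mm; the calibration is good to about 2 mm. A picture is of the moment at which its call begins. camera_model takes no time and is no camera call.
- bot.close_job(): hands the job in; it is judged then, once.
The state is a dict: "time": time; "joint_positions": joint angles; "dq": joint speeds; "tau": joint torques, N m; "tool_pos": TCP position; "tcp_rot": TCP orientation; "contact_force": force on the tool from outside, world axes, zero at the start; "moment": the same for the moment, N m; "grip_width": finger opening in mm; "finger_force": force on a finger pad.
Only numpy, scipy, OpenCV 4.12 (cv2) and the standard library are available. Lean on these libraries where they do the work, as an engineer would, in place of code of your own. Each camera call takes 0.05 s, during which the arm holds its last target. There are 200 camera calls.

### The job

The amplifier on the service turntable is locked by a spring-loaded index pin with a red winged knob: feel for its hidden keyway by turning the knob anticlockwise and trying to lift, draw the pin up out of the platter, and from there turn it a quarter turn, either way, so that it drops into its rest notch and stays drawn when you let go. Then turn the amplifier until its brass socket panel squarely faces the post that carries the pin, and leave it standing there with the pin still parked. Leave the spray can, jar, multimeter and screwdriver where they are.

Things in the scene. Friction and masses are not known exactly. Their poses are not given: they have to be found in the camera images.
- knob_mid (a point): centre of the index pin's red wing grip: 44 mm long along its own x, 14 mm thick along y, 32 mm tall; 115 mm above the bench while locked. Under it is a round steel skirt, 40 mm diameter, its top 16 mm below this point and its foot 45 mm below (drawn, a yellow band shows under it): grip the wing across its thickness, fingertips above the skirt. The pin below is upright, 12 mm thick, sprung down
- index_pin (a joint): lift of the pin, m: 0 = locked, 9 mm deep in the platter's bore; 0.0133 = parked in the rest notch; 0.0165 = riding on top, not parked; 0.022 = upper stop. Over 0.010 it clears the platter. Spring, weight and drag resist with 6 N, rising to 9 N. An inner cross pin latches it: from locked it lifts only 3.5 mm to a hard stop unless the wing is in line with a keyway hidden under the skirt
- pin_turn (a joint): turn of the wing in rad, anticlockwise from above positive, 0 = wing points at the turntable axis. The keyway lies 5 to 60 degrees anticlockwise of the wing's start and passes within 7 degrees of its middle. In it the pin draws up; over 17 mm the wing turns freely. The rest notch, equally wide and hidden, is 90 degrees either way from the keyway: there the pin drops back to 13.3 mm and stays
- stand_axis (a point): the turntable's upright axis at the platter's top, 45 mm above the bench; fixed to the stand. Its x axis points from the index post to the turntable axis: the pin stands 150 mm away on the -x side, the post (25 x 44 mm, 68 mm tall, an arm reaching over the rim) 185 mm away. The platter is an aluminium disc, 330 mm diameter, 30 to 45 mm above the bench
- platter (a joint): turn of platter and amplifier (3 kg), rad, anticlockwise from above positive; near 0 at the start, locked by the pin with under 1 degree of play. Unlocked it turns without limit, with a light drag of 0.1 N m, and stops where it is left. The socket panel faces the post at +1.571, a quarter turn anticlockwise
- amp_mid (a point): centre of the aluminium amplifier fixed on the platter, on its axis, 80 mm above the bench: 190 mm along its own x, 130 mm along y, walls from 53 to 107 mm above the bench, lid top at 109 mm. Brass sockets stick out 17 mm from its +y face, a volume knob (x = +55 mm) and a switch (x = -60 mm) 20 mm from its -y face; its x ends are plain
- socket_panel (a point): centre of the amplifier's socket panel, the face towards its own +y, 65 mm from the turntable axis and 80 mm above the bench; axes as amp_mid
- spray_can_mid (a point): centre of the standing spray can, 52 mm diameter, 150 mm tall: leave alone
- screw_jar_mid (a point): centre of the standing screw jar, 60 mm diameter, 70 mm tall: leave alone
- multimeter_mid (a point): centre of the yellow multimeter lying flat, 160 x 80 x 34 mm: leave alone
- screwdriver_grip (a point): grip of the green screwdriver lying on the bench, about 200 mm long: leave alone

How it is judged (in metres and radians):
On the way, in this order (a step that is already met when the one before it is completed fails the run):
1. the index pin is drawn and rests in its notch, let go (value of joint index_pin between 0.0115 and 0.015 m and contact force between the fingers and index_pin below 0.3 N), for 0.2 s.
2. the socket panel faces the post within about 12 degrees (x of socket_panel in the frame of stand_axis below -0.0635 m), for 0.2 s.
At the end, for the whole second after the job is handed in: The index pin rests in its notch (lift 11.5 to 15 mm), the amplifier's socket panel faces the index post within about 12 degrees, and the platter stands still (value of joint index_pin between 0.0115 and 0.015 m and x of socket_panel in the frame of stand_axis below -0.0635 m and velocity of joint platter between -0.05 and 0.05 rad/s); the robot touches nothing.
It fails at once if the spray can is moved or tipped (distance of spray_can_mid from where it was at the start of the episode above 0.02 m).
It fails at once if the screw jar is moved or tipped (distance of screw_jar_mid from where it was at the start of the episode above 0.02 m).
It fails at once if the multimeter is moved (distance of multimeter_mid from where it was at the start of the episode above 0.02 m).
It fails at once if the screwdriver is moved (distance of screwdriver_grip from where it was at the start of the episode above 0.02 m).
It also fails if it takes over 66 s, if anything falls off the work surface, if the arm or the gripper's body presses on something with over 40 N, if the wrist force passes 120 N, or if a joint passes its speed limit or range.

## Working session

There is one attempt and no reset: what is moved stays moved. The work goes in short steps, Python scripts to look and compute and a tool call to move; the robot and the scene stay as the last step left them, time stands still between calls to the robot, and variables do not carry over. Pictures are saved under pics/ and viewed, at most 10 in all, crops included, and the job is handed in when it is done.

Besides the shell and the picture viewer there is one more tool, called after "Emit:" as name(argument=value, ...) on one line, values as JSON. carry_out: Moves the arm, as the interface text tells. Its arguments: {"type":"object","properties":{"plan":{"type":"array"},"gripper":{"type":"number"}},"required":["plan"]}

```bash
mkdir -p pics; python3 - <<'E'
from plant import bot
import cv2,numpy as np
o=bot.get_obs();print({k:np.round(v,3).tolist() for k,v in o.items()},bot.grip_point_offset)
for n in("scene","top"):
    im=bot.capture(n);cv2.imwrite(f"pics/{n}0.png",im[:,:,::-1])
    c=bot.camera_model(n);print(n,np.round(c["camera_matrix"],1).tolist(),np.round(-c["R"].T@c["t"],0),np.round(c["R"],2).tolist())
E
```

```text
{'time': 0.0, 'joint_positions': [1.196, 0.343, 1.525, -0.0, 1.275, -0.146], 'dq': [-0.002, 0.003, -0.001, -0.0, -0.002, 0.0], 'tau': [-0.001, -43.125, -24.423, 0.072, 0.056, -0.0], 'tool_pos': [118.907, 510.948, 226.066], 'tcp_rot': [-3.14, -0.0, 2.913], 'contact_force': [0.496, 0.799, 0.124], 'moment': [0.01, -0.02, -0.028], 'finger_force': 0.0, 'grip_width': 91.786} 18.8
scene [[434.0, 0.0, 319.2], [0.0, 434.0, 242.2], [0.0, 0.0, 1.0]] [ 873. -514.  920.] [[0.77, 0.64, -0.0], [0.51, -0.62, -0.6], [-0.38, 0.46, -0.8]]
top [[507.0, 0.0, 325.9], [0.0, 507.0, 230.9], [0.0, 0.0, 1.0]] [ 316.  -23. 1208.] [[0.01, -1.0, 0.02], [-0.99, -0.02, -0.16], [0.16, -0.01, -0.99]]
```

View pics/scene0.png

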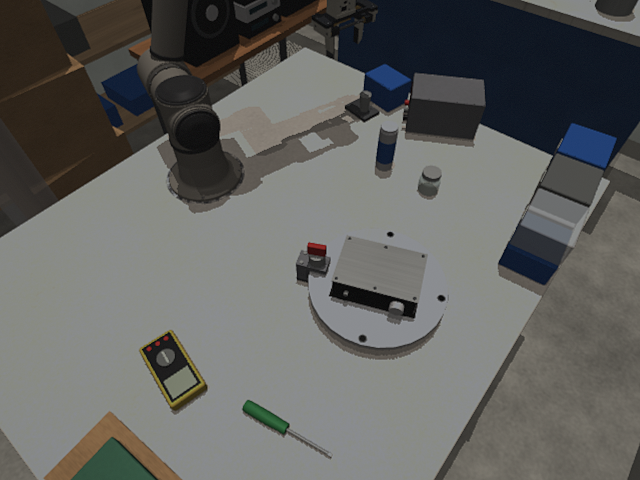

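View pics/top0.png

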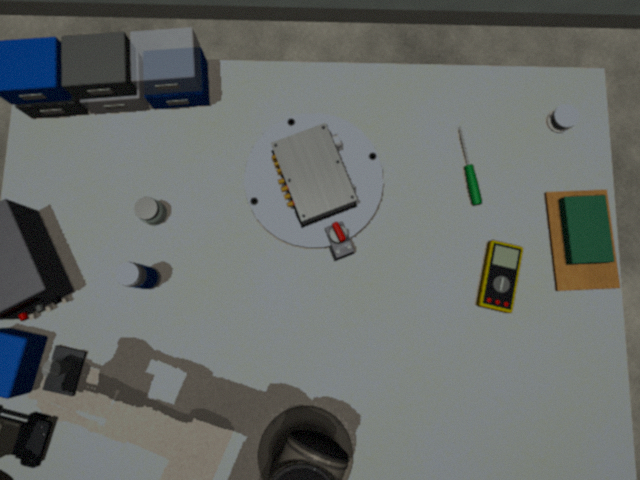

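The top view shows the platter centred near (314,179), with visible bores at (291,122), (372,156) and (254,201). The red wing is at (338,232) and the post at (342,247). The sockets face left in the picture. The can and jar (about 145,275 and 150,210) and the multimeter and screwdriver (500,275 and 470,170) are well clear.

```bash
cat > h.py <<'E'
from plant import bot
import cv2,numpy as np
def ray(n,uv,z):
    c=bot.camera_model(n);C=-c["R"].T@c["t"]
    d=c["R"].T@np.linalg.inv(c["camera_matrix"])@np.array([uv[0],uv[1],1.])
    return C+d*(z-C[2])/d[2]
def red(im,roi):
    x0,x1,y0,y1=roi
    a=im[y0:y1,x0:x1].astype(int)
    m=((a[...,0]>90)&(a[...,0]>2*a[...,1])&(a[...,0]>2*a[...,2])).astype(np.uint8)
    cs,_=cv2.findContours(m,0,cv2.CHAIN_APPROX_NONE)
    c=max(cs,key=cv2.contourArea)+np.array([x0,y0])
    return c
E
python3 - <<'E'
from h import *
im=cv2.imread("pics/top0.png")[:,:,::-1]; g=cv2.cvtColor(im,cv2.COLOR_RGB2GRAY)
P=[]
for u,v in((291,122),(372,156),(254,201)):
    w=np.clip(90.-g[v-6:v+7,u-6:u+7],0,None);yy,xx=np.mgrid[v-6:v+7,u-6:u+7]
    p=ray("top",((w*xx).sum()/w.sum(),(w*yy).sum()/w.sum()),45);P.append(p);print(p.round(1))
c=(P[1]+P[2])/2;print("centre",c.round(1),"r",[np.linalg.norm(p-c).round(1) for p in P])
for p in P: print(np.degrees(np.arctan2(*(p-c)[1::-1])).round(1))
pin=2*c-P[0];print("pin",pin.round(1))
k=red(im,(300,380,200,270));r=cv2.minAreaRect(k);print(r)
print("knob top z131",ray("top",r[0],131).round(1))
b=[ray("top",q,131)[:2].astype(np.float32) for q in k[:,0].astype(float)]
print(cv2.minAreaRect(np.array(b)))
s=cv2.imread("pics/scene0.png")[:,:,::-1]
k=red(s,(290,350,230,290));r=cv2.minAreaRect(k);print(r);print("scene z118",ray("scene",r[0],118).round(1))
E
```

```text
[769.3  48.8  45. ]
[ 687.8 -147.2   45. ]
[573.3 130.5  45. ]
centre [630.5  -8.4  45. ] r [np.float64(150.1), np.float64(150.2), np.float64(150.2)]
22.4
-67.6
112.4
pin [491.7 -65.6  45. ]
((338.60003662109375, 231.2000274658203), (18.782970428466797, 6.260989665985107), 63.43495178222656)
knob top z131 [490.5 -65.5 131. ]
((490.5480041503906, -65.47040557861328), (40.813899993896484, 13.569757461547852), 26.990633010864258)
((316.4594421386719, 245.74325561523438), (17.59069061279297, 4.274373531341553), 9.462322235107422)
scene z118 [488.7 -60.2 118. ]
```

Emit:
carry_out(plan=[{"tx":30,"ty":-34.5,"rz":-0.145},{"tx":30,"ty":-34.5,"rz":-0.145},{"tx":30,"ty":-34.5,"rz":-0.145},{"tx":30,"ty":-34.5,"rz":-0.145},{"tx":30,"ty":-34.5,"rz":-0.145},{"tx":30,"ty":-34.5,"rz":-0.145},{"tx":30,"ty":-34.5,"rz":-0.145},{"tx":20,"ty":-42,"rz":-0.145},{"tx":20,"ty":-42,"rz":-0.145},{"tx":20,"ty":-42,"rz":-0.145},{"tx":20,"ty":-42,"rz":-0.145},{"tx":20,"ty":-42,"rz":-0.145}], gripper=0)

```text
invalid input at $.plan[0]: expected keys tx, ty, tz, rx, ry, rz
```

Emit:
carry_out(plan=[{"tx":12.4,"ty":-25.1,"rz":-0.14},{"tx":12.4,"ty":-25.1,"rz":-0.14},{"tx":12.4,"ty":-25.1,"rz":-0.14},{"tx":12.4,"ty":-25.1,"rz":-0.14},{"tx":12.4,"ty":-25.1,"rz":-0.14},{"tz":0},{"tz":0},{"tz":0}])

```text
invalid input at $.plan[0]: expected keys tx, ty, tz, rx, ry, rz
```

Emit:
carry_out(plan=[{"tx":30,"ty":-34.5,"tz":0,"rx":0,"ry":0,"rz":-0.145},{"tx":30,"ty":-34.5,"tz":0,"rx":0,"ry":0,"rz":-0.145},{"tx":30,"ty":-34.5,"tz":0,"rx":0,"ry":0,"rz":-0.145},{"tx":30,"ty":-34.5,"tz":0,"rx":0,"ry":0,"rz":-0.145},{"tx":30,"ty":-34.5,"tz":0,"rx":0,"ry":0,"rz":-0.145},{"tx":30,"ty":-34.5,"tz":0,"rx":0,"ry":0,"rz":-0.145},{"tx":30,"ty":-34.5,"tz":0,"rx":0,"ry":0,"rz":-0.145},{"tx":20,"ty":-42,"tz":0,"rx":0,"ry":0,"rz":-0.145},{"tx":20,"ty":-42,"tz":0,"rx":0,"ry":0,"rz":-0.145},{"tx":20,"ty":-42,"tz":0,"rx":0,"ry":0,"rz":-0.145},{"tx":20,"ty":-42,"tz":0,"rx":0,"ry":0,"rz":-0.145},{"tx":20,"ty":-42,"tz":0,"rx":0,"ry":0,"rz":-0.145}], gripper=0)

```text
time: 1.3
tool_pos: [429.3, 58.0, 226.6]
tcp_rot: [-3.141, -0.0, 1.167]
contact_force: [0.7, 0.8, -1.1]
grip_width: 92.1
finger_force: 0.0
```

Emit:
carry_out(plan=[{"tx":12.4,"ty":-25.1,"tz":0,"rx":0,"ry":0,"rz":-0.14},{"tx":12.4,"ty":-25.1,"tz":0,"rx":0,"ry":0,"rz":-0.14},{"tx":12.4,"ty":-25.1,"tz":0,"rx":0,"ry":0,"rz":-0.14},{"tx":12.4,"ty":-25.1,"tz":0,"rx":0,"ry":0,"rz":-0.14},{"tx":12.4,"ty":-25.1,"tz":0,"rx":0,"ry":0,"rz":-0.14},{"tx":0,"ty":0,"tz":0,"rx":0,"ry":0,"rz":0},{"tx":0,"ty":0,"tz":0,"rx":0,"ry":0,"rz":0},{"tx":0,"ty":0,"tz":0,"rx":0,"ry":0,"rz":0}])

```text
time: 2.1
tool_pos: [490.5, -64.9, 226.5]
tcp_rot: [-3.141, 0.001, 0.475]
contact_force: [0.6, 0.8, 0.0]
grip_width: 91.7
finger_force: 0.0
```

Emit:
carry_out(plan=[{"tx":0.5,"ty":-0.5,"tz":-25,"rx":0,"ry":0,"rz":0},{"tx":0,"ty":0,"tz":-30,"rx":0,"ry":0,"rz":0},{"tx":0,"ty":0,"tz":-25,"rx":0,"ry":0,"rz":0},{"tx":0,"ty":0,"tz":-20,"rx":0,"ry":0,"rz":0},{"tx":0,"ty":0,"tz":-14,"rx":0,"ry":0,"rz":0},{"tx":0,"ty":0,"tz":-8,"rx":0,"ry":0,"rz":0},{"tx":0,"ty":0,"tz":0,"rx":0,"ry":0,"rz":0},{"tx":0,"ty":0,"tz":0,"rx":0,"ry":0,"rz":0}])

```text
time: 2.9
tool_pos: [491.8, -65.8, 105.3]
tcp_rot: [3.141, -0.001, 0.474]
contact_force: [-0.2, 0.2, 0.1]
grip_width: 91.6
finger_force: 0.0
```

```bash
python3 - <<'E'
from h import *
im=bot.capture("scene");cv2.imwrite("pics/s1.png",cv2.resize(im[170:320,230:430,::-1],None,fx=4,fy=4,interpolation=cv2.INTER_CUBIC))
E
```

```text
(no output)
```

View pics/s1.png

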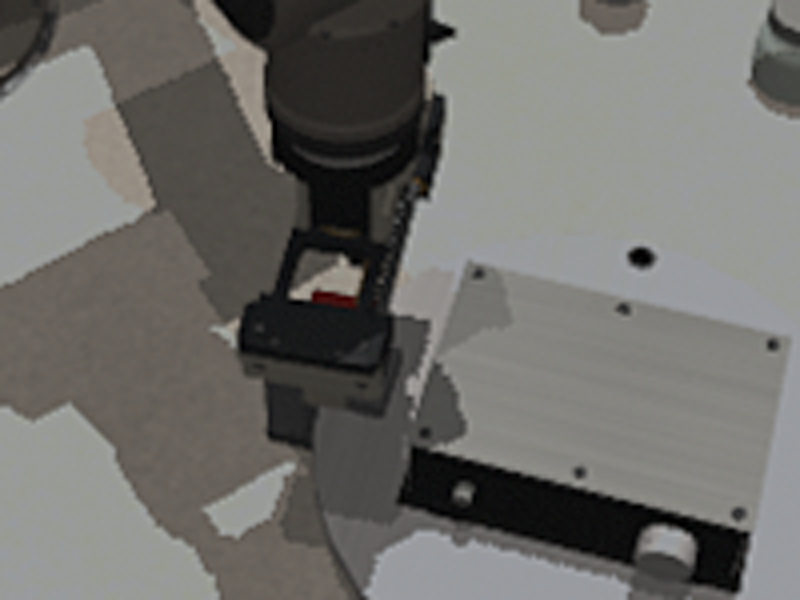

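The open fingers straddle the red wing, visible at about (335,297) in the crop, with no contact. Next: close.

Emit:
carry_out(plan=[{"tx":0,"ty":0,"tz":0,"rx":0,"ry":0,"rz":0},{"tx":0,"ty":0,"tz":0,"rx":0,"ry":0,"rz":0},{"tx":0,"ty":0,"tz":0,"rx":0,"ry":0,"rz":0},{"tx":0,"ty":0,"tz":0,"rx":0,"ry":0,"rz":0},{"tx":0,"ty":0,"tz":0,"rx":0,"ry":0,"rz":0},{"tx":0,"ty":0,"tz":0,"rx":0,"ry":0,"rz":0},{"tx":0,"ty":0,"tz":0,"rx":0,"ry":0,"rz":0},{"tx":0,"ty":0,"tz":0,"rx":0,"ry":0,"rz":0},{"tx":0,"ty":0,"tz":0,"rx":0,"ry":0,"rz":0},{"tx":0,"ty":0,"tz":0,"rx":0,"ry":0,"rz":0}], gripper=1)

```text
time: 3.95
tool_pos: [491.5, -66.1, 104.7]
tcp_rot: [-3.141, 0.0, 0.473]
contact_force: [-2.9, 8.1, 2.9]
grip_width: 16.3
finger_force: 5.5
```

```bash
python3 -c "
from h import *
o=bot.get_obs();print({k:np.round(o[k],3).tolist() for k in('time','tool_pos','tcp_rot','contact_force','moment','grip_width','finger_force')})"
```

```text
{'time': 3.95, 'tool_pos': [491.473, -66.061, 104.714], 'tcp_rot': [-3.141, 0.0, 0.473], 'contact_force': [-2.937, 8.146, 2.914], 'moment': [1.565, 0.9, -0.046], 'grip_width': 16.307, 'finger_force': 5.527}
```

Emit:
carry_out(plan=[{"tx":-0.4,"ty":0.8,"tz":0,"rx":0,"ry":0,"rz":0},{"tx":0,"ty":0,"tz":0,"rx":0,"ry":0,"rz":0},{"tx":0,"ty":0,"tz":0,"rx":0,"ry":0,"rz":0}])

```text
time: 4.25
tool_pos: [490.9, -64.9, 104.7]
tcp_rot: [-3.141, 0.0, 0.473]
contact_force: [-0.7, 5.1, 2.1]
grip_width: 13.9
finger_force: 30.0
```

```bash
cat > o.py <<'E'
from h import *
o=bot.get_obs();print({k:np.round(o[k],3).tolist() for k in('time','tool_pos','tcp_rot','contact_force','moment','grip_width','finger_force')})
E
python3 o.py
```

```text
{'time': 4.25, 'tool_pos': [490.852, -64.881, 104.702], 'tcp_rot': [-3.141, 0.0, 0.473], 'contact_force': [-0.737, 5.135, 2.128], 'moment': [0.631, 0.429, -0.057], 'grip_width': 13.867, 'finger_force': 30.0}
```

Emit:
carry_out(plan=[{"tx":0,"ty":0,"tz":0,"rx":0,"ry":0,"rz":0.07},{"tx":0,"ty":0,"tz":0,"rx":0,"ry":0,"rz":0.07},{"tx":0,"ty":0,"tz":0,"rx":0,"ry":0,"rz":0.07},{"tx":0,"ty":0,"tz":0,"rx":0,"ry":0,"rz":0},{"tx":0,"ty":0,"tz":2,"rx":0,"ry":0,"rz":0},{"tx":0,"ty":0,"tz":2,"rx":0,"ry":0,"rz":0},{"tx":0,"ty":0,"tz":1.5,"rx":0,"ry":0,"rz":0},{"tx":0,"ty":0,"tz":0,"rx":0,"ry":0,"rz":0}])

```text
time: 5.05
tool_pos: [490.7, -64.9, 108.8]
tcp_rot: [-3.14, 0.001, 0.682]
contact_force: [3.1, 4.8, -13.0]
grip_width: 13.5
finger_force: 30.0
```

```bash
python3 o.py
```

```text
{'time': 5.05, 'tool_pos': [490.733, -64.861, 108.823], 'tcp_rot': [-3.14, 0.001, 0.682], 'contact_force': [3.088, 4.756, -12.975], 'moment': [0.67, -0.457, -0.009], 'grip_width': 13.466, 'finger_force': 29.991}
```

Emit:
carry_out(plan=[{"tx":0,"ty":0,"tz":-3,"rx":0,"ry":0,"rz":0},{"tx":0,"ty":0,"tz":-2.5,"rx":0,"ry":0,"rz":0},{"tx":0,"ty":0,"tz":0,"rx":0,"ry":0,"rz":0.07},{"tx":0,"ty":0,"tz":0,"rx":0,"ry":0,"rz":0.07},{"tx":0,"ty":0,"tz":0,"rx":0,"ry":0,"rz":0.06},{"tx":0,"ty":0,"tz":0,"rx":0,"ry":0,"rz":0},{"tx":0,"ty":0,"tz":2,"rx":0,"ry":0,"rz":0},{"tx":0,"ty":0,"tz":2,"rx":0,"ry":0,"rz":0},{"tx":0,"ty":0,"tz":1.5,"rx":0,"ry":0,"rz":0},{"tx":0,"ty":0,"tz":0,"rx":0,"ry":0,"rz":0},{"tx":0,"ty":0,"tz":0,"rx":0,"ry":0,"rz":0}])

```text
time: 6.15
tool_pos: [490.7, -64.8, 108.7]
tcp_rot: [-3.139, 0.0, 0.882]
contact_force: [3.5, 3.7, -13.0]
grip_width: 13.6
finger_force: 30.0
```

Emit:
carry_out(plan=[{"tx":0,"ty":0,"tz":-3,"rx":0,"ry":0,"rz":0},{"tx":0,"ty":0,"tz":-2.5,"rx":0,"ry":0,"rz":0},{"tx":0,"ty":0,"tz":0,"rx":0,"ry":0,"rz":0.07},{"tx":0,"ty":0,"tz":0,"rx":0,"ry":0,"rz":0.07},{"tx":0,"ty":0,"tz":0,"rx":0,"ry":0,"rz":0.06},{"tx":0,"ty":0,"tz":0,"rx":0,"ry":0,"rz":0},{"tx":0,"ty":0,"tz":2,"rx":0,"ry":0,"rz":0},{"tx":0,"ty":0,"tz":2,"rx":0,"ry":0,"rz":0},{"tx":0,"ty":0,"tz":1.5,"rx":0,"ry":0,"rz":0},{"tx":0,"ty":0,"tz":0,"rx":0,"ry":0,"rz":0},{"tx":0,"ty":0,"tz":0,"rx":0,"ry":0,"rz":0}])

```text
time: 7.25
tool_pos: [490.7, -64.8, 108.8]
tcp_rot: [-3.139, -0.0, 1.082]
contact_force: [3.2, 5.2, -13.9]
grip_width: 14.0
finger_force: 30.0
```

Emit:
carry_out(plan=[{"tx":0,"ty":0,"tz":-3,"rx":0,"ry":0,"rz":0},{"tx":0,"ty":0,"tz":-2.5,"rx":0,"ry":0,"rz":0},{"tx":0,"ty":0,"tz":0,"rx":0,"ry":0,"rz":0.07},{"tx":0,"ty":0,"tz":0,"rx":0,"ry":0,"rz":0.07},{"tx":0,"ty":0,"tz":0,"rx":0,"ry":0,"rz":0.06},{"tx":0,"ty":0,"tz":0,"rx":0,"ry":0,"rz":0},{"tx":0,"ty":0,"tz":2,"rx":0,"ry":0,"rz":0},{"tx":0,"ty":0,"tz":2,"rx":0,"ry":0,"rz":0},{"tx":0,"ty":0,"tz":1.5,"rx":0,"ry":0,"rz":0},{"tx":0,"ty":0,"tz":0,"rx":0,"ry":0,"rz":0},{"tx":0,"ty":0,"tz":0,"rx":0,"ry":0,"rz":0}])

```text
time: 8.35
tool_pos: [490.7, -64.8, 109.0]
tcp_rot: [-3.14, -0.001, 1.282]
contact_force: [2.0, 4.5, -10.9]
grip_width: 13.5
finger_force: 30.0
```

Emit:
carry_out(plan=[{"tx":0,"ty":0,"tz":1.5,"rx":0,"ry":0,"rz":0},{"tx":0,"ty":0,"tz":1.5,"rx":0,"ry":0,"rz":0},{"tx":0,"ty":0,"tz":0,"rx":0,"ry":0,"rz":0},{"tx":0,"ty":0,"tz":0,"rx":0,"ry":0,"rz":0}])

```text
time: 8.75
tool_pos: [490.6, -64.8, 109.8]
tcp_rot: [-3.138, -0.001, 1.281]
contact_force: [9.0, 3.3, -31.8]
grip_width: 14.0
finger_force: 30.0
```

```bash
python3 o.py
```

```text
{'time': 8.75, 'tool_pos': [490.615, -64.759, 109.804], 'tcp_rot': [-3.138, -0.001, 1.281], 'contact_force': [9.007, 3.312, -31.773], 'moment': [0.382, -1.587, 0.034], 'grip_width': 14.03, 'finger_force': 29.971}
```

Emit:
carry_out(plan=[{"tx":0,"ty":0,"tz":-4.5,"rx":0,"ry":0,"rz":0},{"tx":0,"ty":0,"tz":-4,"rx":0,"ry":0,"rz":0},{"tx":0,"ty":0,"tz":0,"rx":0,"ry":0,"rz":0.07},{"tx":0,"ty":0,"tz":0,"rx":0,"ry":0,"rz":0.07},{"tx":0,"ty":0,"tz":0,"rx":0,"ry":0,"rz":0.06},{"tx":0,"ty":0,"tz":0,"rx":0,"ry":0,"rz":0},{"tx":0,"ty":0,"tz":2,"rx":0,"ry":0,"rz":0},{"tx":0,"ty":0,"tz":2,"rx":0,"ry":0,"rz":0},{"tx":0,"ty":0,"tz":2,"rx":0,"ry":0,"rz":0},{"tx":0,"ty":0,"tz":0,"rx":0,"ry":0,"rz":0},{"tx":0,"ty":0,"tz":0,"rx":0,"ry":0,"rz":0}])

```text
time: 9.85
tool_pos: [490.7, -64.8, 110.2]
tcp_rot: [-3.14, -0.001, 1.482]
contact_force: [-0.1, 5.2, -3.9]
grip_width: 13.8
finger_force: 30.0
```

```bash
python3 o.py
```

```text
{'time': 9.85, 'tool_pos': [490.705, -64.83, 110.226], 'tcp_rot': [-3.14, -0.001, 1.482], 'contact_force': [-0.109, 5.159, -3.918], 'moment': [0.766, 0.066, 0.011], 'grip_width': 13.768, 'finger_force': 29.997}
```

Emit:
carry_out(plan=[{"tx":0,"ty":0,"tz":2,"rx":0,"ry":0,"rz":-0.01},{"tx":0,"ty":0,"tz":2,"rx":0,"ry":0,"rz":-0.01},{"tx":0,"ty":0,"tz":2,"rx":0,"ry":0,"rz":0},{"tx":0,"ty":0,"tz":2,"rx":0,"ry":0,"rz":0},{"tx":0,"ty":0,"tz":2,"rx":0,"ry":0,"rz":0},{"tx":0,"ty":0,"tz":2,"rx":0,"ry":0,"rz":0},{"tx":0,"ty":0,"tz":2,"rx":0,"ry":0,"rz":0},{"tx":0,"ty":0,"tz":0.3,"rx":0,"ry":0,"rz":0},{"tx":0,"ty":0,"tz":0,"rx":0,"ry":0,"rz":0}])

```text
time: 10.75
tool_pos: [490.7, -64.8, 124.2]
tcp_rot: [-3.14, -0.001, 1.462]
contact_force: [0.7, 5.1, -7.2]
grip_width: 13.7
finger_force: 30.0
```

```bash
python3 o.py
```

```text
{'time': 10.75, 'tool_pos': [490.68, -64.818, 124.167], 'tcp_rot': [-3.14, -0.001, 1.462], 'contact_force': [0.656, 5.12, -7.205], 'moment': [0.719, -0.129, 0.049], 'grip_width': 13.714, 'finger_force': 29.995}
```

Lift is about 19.5 mm at about 8 N, as expected. Next comes a quarter turn clockwise.

Emit:
carry_out(plan=[{"tx":0,"ty":0,"tz":0,"rx":0,"ry":0,"rz":-0.131},{"tx":0,"ty":0,"tz":0,"rx":0,"ry":0,"rz":-0.131},{"tx":0,"ty":0,"tz":0,"rx":0,"ry":0,"rz":-0.131},{"tx":0,"ty":0,"tz":0,"rx":0,"ry":0,"rz":-0.131},{"tx":0,"ty":0,"tz":0,"rx":0,"ry":0,"rz":-0.131},{"tx":0,"ty":0,"tz":0,"rx":0,"ry":0,"rz":-0.131},{"tx":0,"ty":0,"tz":0,"rx":0,"ry":0,"rz":-0.131},{"tx":0,"ty":0,"tz":0,"rx":0,"ry":0,"rz":-0.131},{"tx":0,"ty":0,"tz":0,"rx":0,"ry":0,"rz":-0.131},{"tx":0,"ty":0,"tz":0,"rx":0,"ry":0,"rz":-0.131},{"tx":0,"ty":0,"tz":0,"rx":0,"ry":0,"rz":-0.131},{"tx":0,"ty":0,"tz":0,"rx":0,"ry":0,"rz":-0.13}])

```text
time: 11.95
tool_pos: [490.8, -64.9, 124.2]
tcp_rot: [-3.141, 0.001, -0.115]
contact_force: [-0.0, 4.5, -7.7]
grip_width: 13.8
finger_force: 30.0
```

Emit:
carry_out(plan=[{"tx":0,"ty":0,"tz":0,"rx":0,"ry":0,"rz":0},{"tx":0,"ty":0,"tz":-1.5,"rx":0,"ry":0,"rz":0},{"tx":0,"ty":0,"tz":-1.5,"rx":0,"ry":0,"rz":0},{"tx":0,"ty":0,"tz":-1.5,"rx":0,"ry":0,"rz":0},{"tx":0,"ty":0,"tz":-1,"rx":0,"ry":0,"rz":0},{"tx":0,"ty":0,"tz":0,"rx":0,"ry":0,"rz":0}])

```text
time: 12.55
tool_pos: [490.8, -64.9, 119.2]
tcp_rot: [-3.141, 0.001, -0.105]
contact_force: [0.1, 5.0, -5.6]
grip_width: 13.9
finger_force: 30.0
```

```bash
python3 o.py
```

```text
{'time': 12.55, 'tool_pos': [490.789, -64.941, 119.158], 'tcp_rot': [-3.141, 0.001, -0.105], 'contact_force': [0.073, 4.965, -5.638], 'moment': [0.889, -0.011, -0.026], 'grip_width': 13.851, 'finger_force': 29.999}
```

Emit:
carry_out(plan=[{"tx":0,"ty":0,"tz":-1.2,"rx":0,"ry":0,"rz":0},{"tx":0,"ty":0,"tz":0,"rx":0,"ry":0,"rz":0},{"tx":0,"ty":0,"tz":0,"rx":0,"ry":0,"rz":0}])

```text
time: 12.85
tool_pos: [490.8, -65.0, 118.3]
tcp_rot: [-3.141, 0.001, -0.105]
contact_force: [-1.3, 5.3, -2.3]
grip_width: 14.1
finger_force: 30.0
```

Emit:
carry_out(plan=[{"tx":0,"ty":0,"tz":0,"rx":0,"ry":0,"rz":0},{"tx":0,"ty":0,"tz":0,"rx":0,"ry":0,"rz":0},{"tx":0,"ty":0,"tz":0,"rx":0,"ry":0,"rz":0},{"tx":0,"ty":0,"tz":0,"rx":0,"ry":0,"rz":0},{"tx":0,"ty":0,"tz":0,"rx":0,"ry":0,"rz":0},{"tx":0,"ty":0,"tz":0,"rx":0,"ry":0,"rz":0}], gripper=0)

```text
time: 13.45
tool_pos: [491.2, -65.5, 118.4]
tcp_rot: [3.141, -0.0, -0.108]
contact_force: [-0.6, 0.4, 0.2]
grip_width: 57.4
finger_force: 0.0
```

Emit:
carry_out(plan=[{"tx":0,"ty":0,"tz":10,"rx":0,"ry":0,"rz":0},{"tx":0,"ty":0,"tz":30,"rx":0,"ry":0,"rz":0},{"tx":0,"ty":20,"tz":30,"rx":0,"ry":0,"rz":0},{"tx":0,"ty":40,"tz":0,"rx":0,"ry":0,"rz":0},{"tx":0,"ty":45,"tz":0,"rx":0,"ry":0,"rz":0.1},{"tx":0,"ty":45,"tz":0,"rx":0,"ry":0,"rz":0.1},{"tx":0,"ty":30,"tz":0,"rx":0,"ry":0,"rz":0.1},{"tx":0,"ty":0,"tz":0,"rx":0,"ry":0,"rz":0}], gripper=1)

```text
time: 14.25
tool_pos: [490.9, 117.9, 189.2]
tcp_rot: [-3.141, -0.001, 0.198]
contact_force: [-0.6, 0.0, 0.3]
grip_width: 3.1
finger_force: 0.0
```

```bash
python3 - <<'E'
from h import *
exec(open('o.py').read())
im=bot.capture("scene");cv2.imwrite("pics/s2.png",cv2.resize(im[200:360,260:460,::-1],None,fx=3.7,fy=3.7,interpolation=cv2.INTER_CUBIC))
E
```

```text
{'time': 14.25, 'tool_pos': [490.926, 117.922, 189.158], 'tcp_rot': [-3.141, -0.001, 0.198], 'contact_force': [-0.589, 0.039, 0.288], 'moment': [-0.136, 0.137, 0.019], 'grip_width': 3.109, 'finger_force': 0.0}
```

View pics/s2.png

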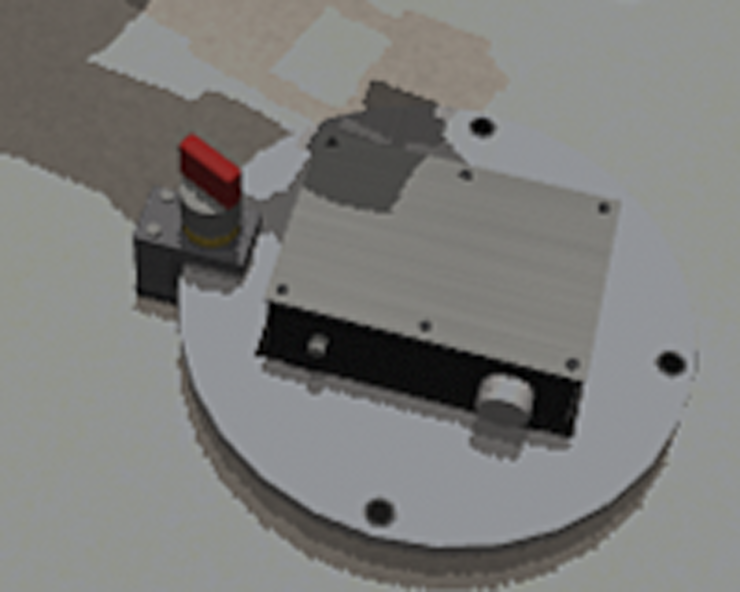

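The pin is parked: the yellow band shows at about (212,240) under the skirt, and the wing is turned. Next I'll take the closed fingers to the amplifier's far plain end.

Emit:
carry_out(plan=[{"tx":40.8,"ty":-6.6,"tz":0,"rx":0,"ry":0,"rz":0.033},{"tx":40.8,"ty":-6.6,"tz":0,"rx":0,"ry":0,"rz":0.032},{"tx":40.8,"ty":-6.6,"tz":0,"rx":0,"ry":0,"rz":0.032},{"tx":40.8,"ty":-6.6,"tz":0,"rx":0,"ry":0,"rz":0.032},{"tx":40.8,"ty":-6.6,"tz":0,"rx":0,"ry":0,"rz":0.032},{"tx":40.8,"ty":-6.6,"tz":0,"rx":0,"ry":0,"rz":0.032},{"tx":0,"ty":0,"tz":-20,"rx":0,"ry":0,"rz":0},{"tx":0,"ty":0,"tz":-30,"rx":0,"ry":0,"rz":0},{"tx":0,"ty":0,"tz":-30,"rx":0,"ry":0,"rz":0},{"tx":0,"ty":0,"tz":-21,"rx":0,"ry":0,"rz":0},{"tx":0,"ty":0,"tz":0,"rx":0,"ry":0,"rz":0}])

```text
time: 15.4
tool_pos: [733.8, 73.1, 83.3]
tcp_rot: [-3.139, 0.007, 0.382]
contact_force: [-0.6, -0.1, -0.5]
grip_width: 0.5
finger_force: 0.0
```

Emit:
carry_out(plan=[{"tx":-7.4,"ty":-3.1,"tz":0,"rx":0,"ry":0,"rz":0},{"tx":-7.4,"ty":-3.1,"tz":0,"rx":0,"ry":0,"rz":0},{"tx":-4.6,"ty":-1.9,"tz":0,"rx":0,"ry":0,"rz":0},{"tx":-2.8,"ty":-1.2,"tz":0,"rx":0,"ry":0,"rz":0},{"tx":0,"ty":0,"tz":0,"rx":0,"ry":0,"rz":0}])

```text
time: 15.9
tool_pos: [714.2, 65.3, 88.6]
tcp_rot: [3.141, -0.002, 0.384]
contact_force: [-0.1, 0.5, -0.8]
grip_width: 0.2
finger_force: 0.0
```

```bash
python3 - <<'E'
from h import *
exec(open('o.py').read())
C=np.array([630.5,-8.4]);a=np.radians(22.4);R=np.array([[np.cos(a),-np.sin(a)],[np.sin(a),np.cos(a)]])
p=o['tool_pos'][:2];print("local",R.T@(p-C))
# arc rows: 8 deg steps, about C
d=p-C;th=0
for s in [3]+[6]*14+[3]:
    q=lambda t:C+np.array([[np.cos(t),-np.sin(t)],[np.sin(t),np.cos(t)]])@d
    t2=th+np.radians(s);print(s,np.round(q(t2)-q(th),1),round(np.radians(s),4));th=t2
E
```

```text
{'time': 15.9, 'tool_pos': [714.22, 65.264, 88.612], 'tcp_rot': [3.141, -0.002, 0.384], 'contact_force': [-0.109, 0.535, -0.77], 'moment': [-0.111, 0.146, -0.002], 'grip_width': 0.164, 'finger_force': 0.0}
local [105.47397803  36.20300232]
3 [-4.   4.3] 0.0524
6 [-8.6  7.9] 0.1047
6 [-9.4  7. ] 0.1047
6 [-10.   6.] 0.1047
6 [-10.6   4.9] 0.1047
6 [-11.1   3.7] 0.1047
6 [-11.4   2.6] 0.1047
6 [-11.6   1.4] 0.1047
6 [-11.7   0.1] 0.1047
6 [-11.6  -1.1] 0.1047
6 [-11.4  -2.3] 0.1047
6 [-11.1  -3.5] 0.1047
6 [-10.7  -4.6] 0.1047
6 [-10.2  -5.7] 0.1047
6 [-9.5 -6.8] 0.1047
3 [-4.5 -3.7] 0.0524
```

Emit:
carry_out(plan=[{"tx":-6.8,"ty":3.2,"tz":0,"rx":0,"ry":0,"rz":0.0524},{"tx":-8.6,"ty":7.9,"tz":0,"rx":0,"ry":0,"rz":0.1047},{"tx":-9.4,"ty":7.0,"tz":0,"rx":0,"ry":0,"rz":0.1047},{"tx":-10,"ty":6,"tz":0,"rx":0,"ry":0,"rz":0.1047},{"tx":-10.6,"ty":4.9,"tz":0,"rx":0,"ry":0,"rz":0.1047},{"tx":-11.1,"ty":3.7,"tz":0,"rx":0,"ry":0,"rz":0.1047},{"tx":-11.4,"ty":2.6,"tz":0,"rx":0,"ry":0,"rz":0.1047},{"tx":-11.6,"ty":1.4,"tz":0,"rx":0,"ry":0,"rz":0.1047},{"tx":-11.7,"ty":0.1,"tz":0,"rx":0,"ry":0,"rz":0.1047},{"tx":-5.8,"ty":-0.4,"tz":0,"rx":0,"ry":0,"rz":0.0524},{"tx":0,"ty":0,"tz":0,"rx":0,"ry":0,"rz":0},{"tx":0,"ty":0,"tz":0,"rx":0,"ry":0,"rz":0}])

```text
time: 17.1
tool_pos: [617.1, 103.1, 87.8]
tcp_rot: [3.141, -0.001, 1.326]
contact_force: [-0.3, 5.3, 1.2]
grip_width: 0.2
finger_force: 2.7
```

```bash
python3 - <<'E'
from h import *
exec(open('o.py').read())
im=bot.capture("top");cv2.imwrite("pics/t3.png",cv2.resize(im[90:280,220:420,::-1],None,fx=3,fy=3,interpolation=cv2.INTER_CUBIC))
E
```

```text
{'time': 17.1, 'tool_pos': [617.114, 103.111, 87.835], 'tcp_rot': [3.141, -0.001, 1.326], 'contact_force': [-0.301, 5.316, 1.193], 'moment': [0.785, 0.179, 0.094], 'grip_width': 0.234, 'finger_force': 2.703}
```

View pics/t3.png

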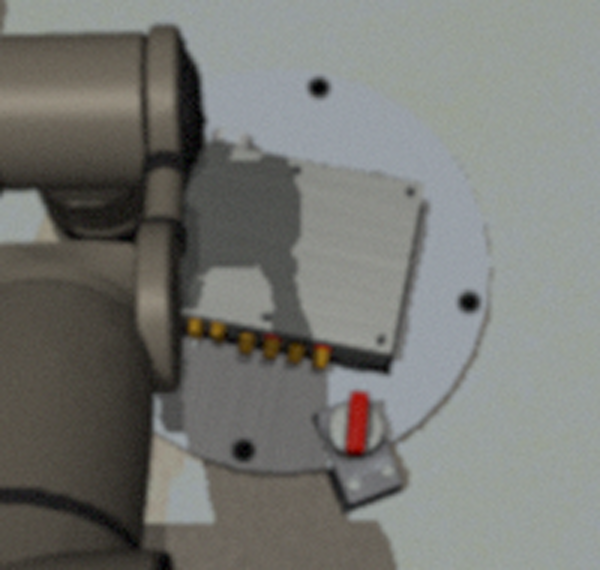

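The amplifier has turned about 60° anticlockwise. Bores are now at crop (318,88), (469,302) and (243,450), and the pin is still parked.

```bash
python3 - <<'E'
from h import *
C=np.array([630.5,-8.4])
for u,v in((318,88),(469,302),(243,450)):
    p=ray("top",(u/3+220,v/3+90),45)[:2]-C;print(np.linalg.norm(p).round(),np.degrees(np.arctan2(p[1],p[0])).round(1))
d=bot.get_obs()['tool_pos'][:2]-C;th=0
q=lambda t:C+np.array([[np.cos(t),-np.sin(t)],[np.sin(t),np.cos(t)]])@d
for s in [3]*11:
    t2=th+np.radians(s);print(s,np.round(q(t2)-q(th),1));th=t2
E
```

```text
149.0 -10.6
151.0 -100.6
151.0 169.9
3 [-5.8 -0.8]
3 [-5.8 -1.1]
3 [-5.7 -1.4]
3 [-5.6 -1.7]
3 [-5.5 -2. ]
3 [-5.4 -2.3]
3 [-5.3 -2.6]
3 [-5.1 -2.9]
3 [-5.  -3.1]
3 [-4.8 -3.4]
3 [-4.6 -3.6]
```

Emit:
carry_out(plan=[{"tx":-5.8,"ty":-0.8,"tz":0,"rx":0,"ry":0,"rz":0.0524},{"tx":-5.8,"ty":-1.1,"tz":0,"rx":0,"ry":0,"rz":0.0524},{"tx":-5.7,"ty":-1.4,"tz":0,"rx":0,"ry":0,"rz":0.0524},{"tx":-5.6,"ty":-1.7,"tz":0,"rx":0,"ry":0,"rz":0.0524},{"tx":-5.5,"ty":-2.0,"tz":0,"rx":0,"ry":0,"rz":0.0524},{"tx":-5.4,"ty":-2.3,"tz":0,"rx":0,"ry":0,"rz":0.0524},{"tx":-5.3,"ty":-2.6,"tz":0,"rx":0,"ry":0,"rz":0.0524},{"tx":-5.1,"ty":-2.9,"tz":0,"rx":0,"ry":0,"rz":0.0524},{"tx":-5.0,"ty":-3.1,"tz":0,"rx":0,"ry":0,"rz":0.0524},{"tx":-4.8,"ty":-3.4,"tz":0,"rx":0,"ry":0,"rz":0.0524},{"tx":-2.3,"ty":-1.8,"tz":0,"rx":0,"ry":0,"rz":0.0262},{"tx":0,"ty":0,"tz":0,"rx":0,"ry":0,"rz":0}])

```text
time: 18.35
tool_pos: [559.9, 79.6, 87.7]
tcp_rot: [-3.141, -0.001, 1.876]
contact_force: [-4.2, 5.1, 5.1]
grip_width: 0.4
finger_force: 3.4
```

```bash
python3 - <<'E'
from h import *
exec(open('o.py').read())
im=bot.capture("top");cv2.imwrite("pics/t4.png",cv2.resize(im[90:280,220:420,::-1],None,fx=3,fy=3,interpolation=cv2.INTER_CUBIC))
E
```

```text
{'time': 18.35, 'tool_pos': [559.939, 79.614, 87.688], 'tcp_rot': [-3.141, -0.001, 1.876], 'contact_force': [-4.162, 5.086, 5.078], 'moment': [0.803, 0.689, 0.077], 'grip_width': 0.45, 'finger_force': 3.403}
```

View pics/t4.png

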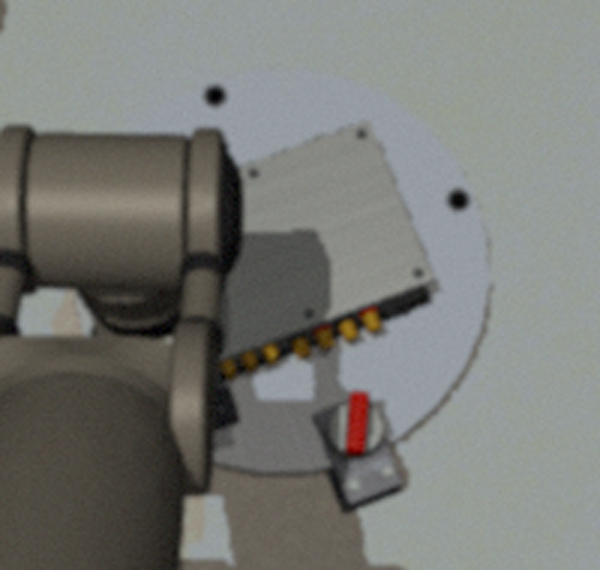

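The bores at crop (215,95) and (458,199) have returned to the original bore pattern, so the turn is within about 1° of 90°. The sockets face the post. Next I'll back away along the face normal and rise.

Emit:
carry_out(plan=[{"tx":-2,"ty":4.6,"tz":0,"rx":0,"ry":0,"rz":0},{"tx":-4,"ty":9.2,"tz":0,"rx":0,"ry":0,"rz":0},{"tx":-8,"ty":18.5,"tz":0,"rx":0,"ry":0,"rz":0},{"tx":-8,"ty":18.5,"tz":10,"rx":0,"ry":0,"rz":0},{"tx":-10,"ty":20,"tz":35,"rx":0,"ry":0,"rz":0},{"tx":-20,"ty":20,"tz":35,"rx":0,"ry":0,"rz":0},{"tx":-30,"ty":20,"tz":30,"rx":0,"ry":0,"rz":0},{"tx":-30,"ty":20,"tz":0,"rx":0,"ry":0,"rz":0},{"tx":0,"ty":0,"tz":0,"rx":0,"ry":0,"rz":0},{"tx":0,"ty":0,"tz":0,"rx":0,"ry":0,"rz":0},{"tx":0,"ty":0,"tz":0,"rx":0,"ry":0,"rz":0}])

```text
time: 19.5
tool_pos: [449.1, 209.6, 197.0]
tcp_rot: [3.142, 0.0, 1.877]
contact_force: [0.4, 1.2, 0.2]
grip_width: 0.4
finger_force: 0.0
```

```bash
python3 - <<'E'
from h import *
exec(open('o.py').read())
im=bot.capture("scene");cv2.imwrite("pics/s5.png",im[:,:,::-1])
E
```

```text
{'time': 19.5, 'tool_pos': [449.121, 209.555, 197.024], 'tcp_rot': [3.142, 0.0, 1.877], 'contact_force': [0.404, 1.172, 0.222], 'moment': [-0.089, 0.053, -0.035], 'grip_width': 0.373, 'finger_force': 0.0}
```

View pics/s5.png

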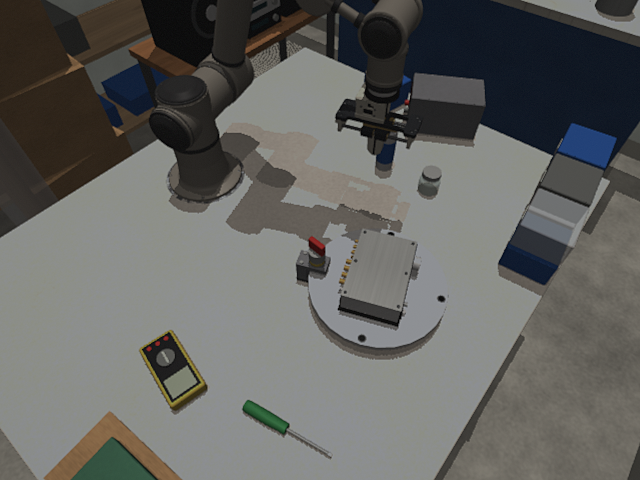

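The sockets, at about (347,265), face the post. The wing at (316,245) is still parked, the bores at (390,234), (441,298) and (361,338) match a full quarter turn, and the arm is clear. Handing in.

```bash
python3 -c "
from plant import bot
print(bot.close_job())"
```

```text
the job is handed in; nothing more can be done
None
```

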